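Isolate the fuse block and draw the blown fuse carrier

TASK

A fuse in the bench's grey fuse block has blown: the metal striker pin on top of its carrier has popped up, those of the other two are down. Switch the block off first by turning the isolator's black bar handle anticlockwise (seen from above) as far as it goes, then pinch that carrier's two ribbed side catches fully in and draw it straight up out of its bay. Finish still holding it by the pinched catches, upright and still, about 10 cm above where it sat so that I can look at the fuse; leave the other carriers in and do not knock the things lying around.

Things in the scene. Friction and masses are not known exactly. Their poses are not given: they have to be found in the camera images.
- fuse_block: Grey fuse block fixed on the bench, 96 mm (x, depth) by 240 mm (y, length), deck 56 mm above the bench; terminals stick out 17 mm at its +x side. Origin: centre of the underside, z up. Three fuse bays at x = 0, y = -88, -42, +4 mm, a carrier in each. At y = +82 mm a housing, 68 x 68 mm, rises to 94 mm and bears the isolator handle. The rest of the deck is flat.
- isolator (a joint): Angle (rad) of the isolator's handle: 0 to 0.10 at the start (ON), grows anticlockwise seen from above, stop at 1.047 (OFF: the bar lies along the block's x, across the row of carriers). Turns against 0.08 N m of friction and stays where it is left.
- isolator_grip (a point): On the handle's vertical turning axis, mid-height of its black bar, 114 mm above the bench. Bar: 54 mm long (the point's x, which turns with it; white line at the +x end), 13 mm wide (y), 24 mm high (12 mm up and down from here). Under it a disc of 22 mm radius, 6 mm thick, on the housing. Grip the bar across its width from above.
- blown_carrier: Black fuse carrier whose metal pin (8 mm thick) stands 14 mm up from its top; in any of the bays. Origin: on its axis at its flange's underside, level with the deck when seated; z up, x along the block's x. Head above: 34 mm wide (y), 40 mm high. Stem below: 22 x 26 mm, 45 mm deep in the bay, 1.5 mm play. About 0.11 to 0.2 kg. Neighbours are 46 mm off along y.
- blown_carrier_near_tab (a point): Middle of the outer face of the blown carrier's ribbed grey -x catch, 23 mm from the carrier's axis, 19.5 mm above its origin. Face flat and upright, 24 mm wide (y), 27 mm high (6 to 33 mm above the deck). Faces of the two catches: 46 mm apart at rest, 36 mm fully pinched. More than 25 mm free beside each, down to the deck.
- blown_carrier_far_tab (a point): The same on the blown carrier's +x catch.
- blown_carrier_near (a joint): Inward slide of the -x catch (m): 0 at rest, 0.005 fully in; spring 4 N at first, 8 N at the stop. A barb on its tail hooks 3 mm under the bay's edge and holds the carrier down until the catch is in by over 3 mm; keep both pinched while drawing the carrier up.
- blown_carrier_far (a joint): The same for the +x catch.
- good_carrier_1: Another carrier of the same form and size, its pin flush with its top; stays seated. Origin as for the blown carrier.
- good_carrier_2: The third carrier, as good_carrier_1.
- fuse_tin: Bystander: small flat red tin, 53 x 35 x 14 mm, by the block's front (-x) side. Origin: centre of its underside.
- screwdriver: Bystander: blue-handled screwdriver, 150 mm long, 19 mm thick, lying on the bench. Origin: centre of its underside.
- pliers: Bystander: long-nose pliers with blue handles, 141 x 53 x 11 mm, lying flat on the bench. Origin: centre of its underside.
- handheld_radio: Bystander: black hand-held radio lying on its back, 221 mm long with its aerial, 58 mm wide, 32 mm high. Origin: centre of its underside.
- battery_pack: Bystander: flat black radio battery, 88 x 54 x 19 mm, lying behind the block. Origin: centre of its underside.
- torch: Bystander: black pocket torch, 108 mm long, 27 mm thick, lying behind the block. Origin: centre of its underside.
- test_set: Fixed: big grey radio test set right of the work, its front propped up on its handle. It reaches from 0.27 m before (-x) its origin far back, 0.21 m to either side (y) with the handle, and 0.33 m above the bench: move round its front or over it, not through.
Mind the look-alikes: they are no part of the job. What is shaped like the good_carrier_1 but pink is not meant. Leave any purple look-alike of the blown_carrier alone.

How it is judged (in metres and radians):
On the way, in this order (a step that is already met when the one before it is completed fails the run):
1. the isolator is turned fully anticlockwise to OFF, all carriers still seated (value of joint isolator above 0.97 rad and z of blown_carrier in the frame of fuse_block below 0.064 m), for 0.2 s.
2. both catches of the blown carrier are squeezed in while it is still in its bay (value of joint each of blown_carrier_near, blown_carrier_far above 0.0035 m and z of blown_carrier in the frame of fuse_block below 0.064 m), for 0.1 s.
At the end, for the whole second after the job is handed in: The blown carrier hangs still in the fingers, catches squeezed in over 3.5 mm of 5, flange over 70 mm above the deck, within 0.2 rad of upright, touching nothing of the block; isolator OFF (beyond 0.97 of 1.047 rad); the other carriers seated (raised less than 4 mm) (z of blown_carrier in the frame of fuse_block above 0.126 m and angle between blown_carrier's own z axis and vertical below 0.2 rad and value of joint each of blown_carrier_near, blown_carrier_far above 0.0035 m and contact force between blown_carrier and the fingers above 2 N and contact force between blown_carrier and fuse_block below 0.05 N and linear speed of blown_carrier below 0.02 m/s and value of joint isolator above 0.97 rad and z of each of good_carrier_1, good_carrier_2 in the frame of fuse_block below 0.06 m); the arm keeps its last pose, push and grip.
It fails at once if the carrier is drawn while the isolator is not off (z of blown_carrier in the frame of fuse_block above 0.066 m and value of joint isolator below 0.9 rad).
It fails at once if another carrier is pulled out (distance of any of good_carrier_1, good_carrier_2 from where it was at the start of the episode above 0.012 m).
It fails at once if a thing lying around is knocked away (distance of any of fuse_tin, screwdriver, pliers, handheld_radio, battery_pack, torch from where it was at the start of the episode above 0.03 m).
It also fails if it takes over 51 s, if anything falls off the work surface, if the arm or the gripper's body presses on something with over 40 N, if the wrist force passes 120 N, or if a joint passes its speed limit or range.

ROBOT

A 6-joint arm with a two-finger parallel gripper is mounted at the origin on a cart in front of the work surface, level with it; the furniture and walls round the work are solid. World frame = base frame: x ahead of the robot, y to its left, z up, the work surface at z = 0. Lengths are in mm, angles in degrees, forces in N, time in s.
With the tool pointing down it reaches from about 300 to 850 mm from the base axis. Payload 4.2 kg.
Tool frame: the origin (TCP) lies midway between the tips of the shut fingers; the grasp point (between the pads) lies 19 mm behind it (pinch_z is the distance from the TCP to the grasp point, in mm); z points along the fingers, y is the line along which they close (so a half turn about z gives the same grasp; the last joint's range is limited). The gripper opens to 91 mm and grips with 3 to 60 N. Pads are 32 mm wide; open, the fingers measure 118 mm over their backs; the gripper's body (76 mm by 178 mm) begins 60 mm behind the grasp point.
Start: joints at [68.812, 18.312, 89.639, -0, 72.044, -1.146], TCP at [197.063, 540.198, 175.676] pointing down, gripper open.
Joint ranges: [-177.97, 177.97], [-48.28, 115.42], [12.27, 149.76], [-77.06, 257.06], [2.81, 150.46], [-146.56, 146.56]. Speed limits (degrees/s): [147.25, 147.25, 180, 180, 180, 180].

INTERFACE

Orientations are given as [roll, pitch, yaw] about the fixed x, y, z axes, in that order (R = Rz(yaw) Ry(pitch) Rx(roll)).
In Python, from workcell import * gives the robot as it stands.
- The arm moves only by the tool step_arm, never from a script. Its argument "steps" is a list of rows, each a list of 7 numbers: the turn, a rotation vector about the tool's x, y, z in degrees, then the shift along the tool's x, y, z in mm, then the opening, from 0 (shut) to 1 (fully open). In form: [[rx, ry, rz, x, y, z, hand], ...]. A call has exactly 8 rows; each row shifts and turns the commanded pose from where the row before left it, along the tool's axes as they then stand; what a row does not reach is not made up. A row lasts 1/8 s, in which the tool goes at most 62.5 mm and 10.7 degrees, less where a joint would pass 70% of its speed; a pose out of reach is approached as far as the arm can. A call is refused whole if a number of a shift passes 62.5 or a number of a turn 10.7, either way. A call with a gripper value outside its range is refused whole. The fingers move at their own pace and stop on an object; "force" is the grip in N (left out, the last holds). Time passes only in rows, so rows that do not move let the fingers close, or fill a call up. It gives the time, the measured TCP pose, the force, the opening and the grip force at its end, in the units of the state.
- state(): the state, without advancing time (a new reading comes with each control period).
- grab_frame(name): name is "side" or "top"; returns a dict with "image" (400x640x3 uint8, blue, green, red), "fovy" (degrees; the focal length in pixels is half the picture's height over the tangent of half this angle, whatever the lens; pixels are square), "cx", "cy" (the principal point, pixels), "origin" and "rotation" of the camera in the world. Camera axes: x right, y down, z forward; pixel columns grow to the right and rows downward; lengths in mm; the calibration is good to about 2 mm. A picture is of the moment at which its call begins. There is no depth.
- job_done(): hands the job in; it is judged then, once.
The state is a dict: "time_s": time; "qpos": joint angles; "qvel": joint speeds; "effort": joint torques, N m; "ee_pos": TCP position; "ee_rot": TCP orientation; "force": force on the tool from outside, world axes, zero at the start; "torque": the same for the moment, N m; "gripper_width": finger opening in mm; "gripper_force": force on a finger pad.
Only numpy, scipy, OpenCV 4.12 (cv2) and the standard library are available. Lean on these libraries where they do the work, as an engineer would, in place of code of your own. Each camera call takes 0.05 s, during which the arm holds its last target. There are 200 camera calls.

## Working session

There is one attempt and no reset: what is moved stays moved. The work goes in short steps, Python scripts to look and compute and a tool call to move; the robot and the scene stay as the last step left them, time stands still between calls to the robot, and variables do not carry over. Pictures are saved under pics/ and viewed, at most 10 in all, crops included, and the job is handed in when it is done.

Besides the shell and the picture viewer there is one more tool, called by a JSON object that holds its "name" and its "arguments". step_arm: Moves the arm, as the interface text tells. Its arguments: {"type":"object","properties":{"steps":{"type":"array","items":{"type":"array","items":{"type":"number"}}},"force":{"type":"number"}},"required":["steps"]}

```bash
mkdir -p pics; cat > h.py <<'E'
from workcell import *
import numpy as np, cv2, pickle
def shot(n):
    f=grab_frame(n); pickle.dump(f,open(f'pics/{n}.pkl','wb')); return f
def load(n): return pickle.load(open(f'pics/{n}.pkl','rb'))
def foc(f): return 200/np.tan(np.radians(f['fovy'])/2)
def ray(f,u,v,z):
    d=np.array(f['rotation'])@np.array([(u-f['cx'])/foc(f),(v-f['cy'])/foc(f),1]); o=np.array(f['origin'])
    return o+d*(z-o[2])/d[2]
def proj(f,p):
    c=np.array(f['rotation']).T@(np.array(p)-f['origin']); return c[:2]/c[2]*foc(f)+[f['cx'],f['cy']]
E
python3 - <<'E'
from h import *
for n in('top','side'):
    f=shot(n); cv2.imwrite(f'pics/{n}0.png',f['image']); print(n,f['fovy'],f['cx'],f['cy'],f['origin'],np.round(f['rotation'],3).tolist())
print(state())
E
```

```text
top 56.93896064884431 314.53878863404 197.35935253400703 [451.02684617  68.04516285 935.34571208] [-174.205, -1.094, -89.936]
side 42.10876981798788 316.79581472004526 206.1324250085019 [ -31.56899332 1258.14614967  872.56573583] [-119.946, 1.28, -155.695]
{'time_s': 0.1, 'qpos': array([ 6.88126182e+01,  1.83485887e+01,  8.96966262e+01,  7.82948890e-04,
        7.20446212e+01, -1.14539672e+00]), 'qvel': array([-0.01886649, -0.05149967, -0.17079458, -0.08839572, -0.15679588,
        0.11282614]), 'effort': array([ 5.79948355e-04, -4.13327157e+01, -2.32509971e+01,  7.31180725e-02,
        4.20221128e-02, -3.26605277e-05]), 'ee_pos': array([196.86965903, 539.72446664, 174.91718602]), 'ee_rot': array([-1.79910197e+02, -2.54007709e-03,  1.59957771e+02]), 'force': array([-0.25611106, -0.35193786, -0.11608796]), 'torque': array([0.00278279, 0.04058904, 0.02926994]), 'gripper_force': 0.0, 'gripper_width': 91.00698340510941}
```

View pics/top0.png

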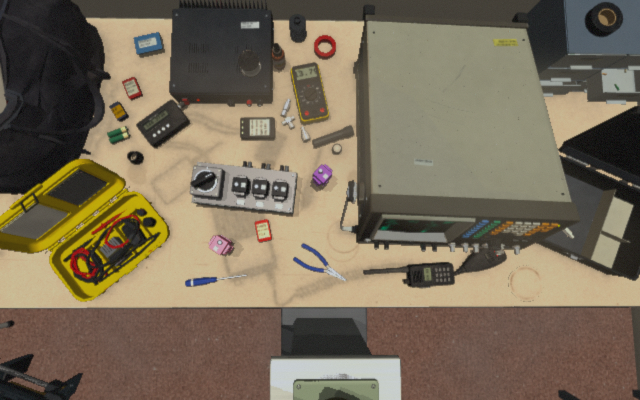

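View pics/side0.png

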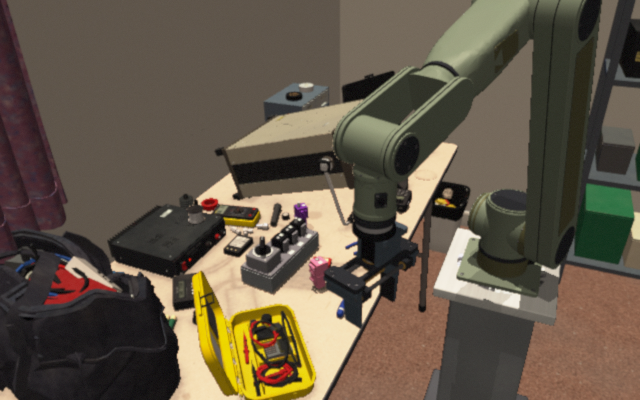

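```bash
python3 - <<'E'
import re
s=open('h.py').read()
s=s.replace("import numpy as np","from scipy.spatial.transform import Rotation as Ro\nimport numpy as np")
s=s.replace("np.array(f['rotation'])","Ro.from_euler('xyz',f['rotation'],degrees=True).as_matrix()")
open('h.py','w').write(s)
E
python3 - <<'E'
from h import *
t=load('top');s=load('side')
a=cv2.resize(t['image'][150:225,180:310],None,fx=6,fy=6,interpolation=cv2.INTER_CUBIC)
b=cv2.resize(s['image'][215:295,235:335],None,fx=7,fy=7,interpolation=cv2.INTER_CUBIC)
cv2.imwrite('pics/tc.png',a);cv2.imwrite('pics/sc.png',b)
for n,(u,v) in dict(bl=(193,206),br=(294,214),tr=(297,171),hand=(206,181)).items(): print(n,ray(t,u,v,56).round(1))
print(proj(t,[0,0,0]),proj(s,[0,0,0]),proj(s,[197,540,175]))
E
```

```text
bl [518.8 340.2  56. ]
br [500.3 100.3  56. ]
tr [604.1  93.7  56. ]
hand [578.9 311.3  56. ]
[335.20804454 423.50964519] [500.8998501  266.80596265] [370.44698814 325.57313797]
```

View pics/tc.png

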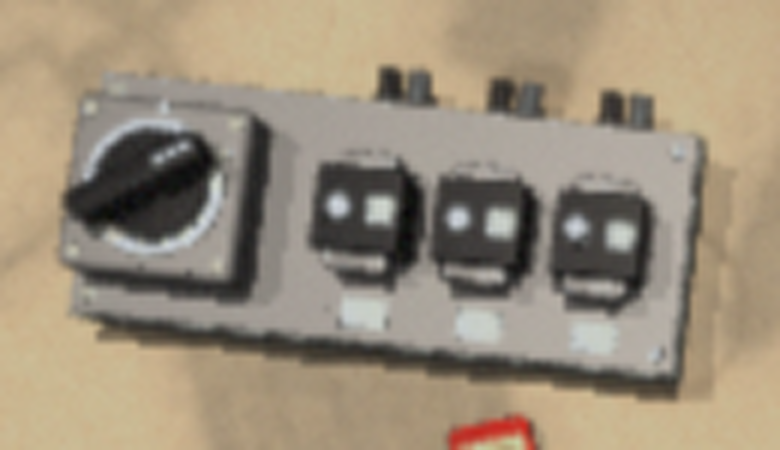

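View pics/sc.png

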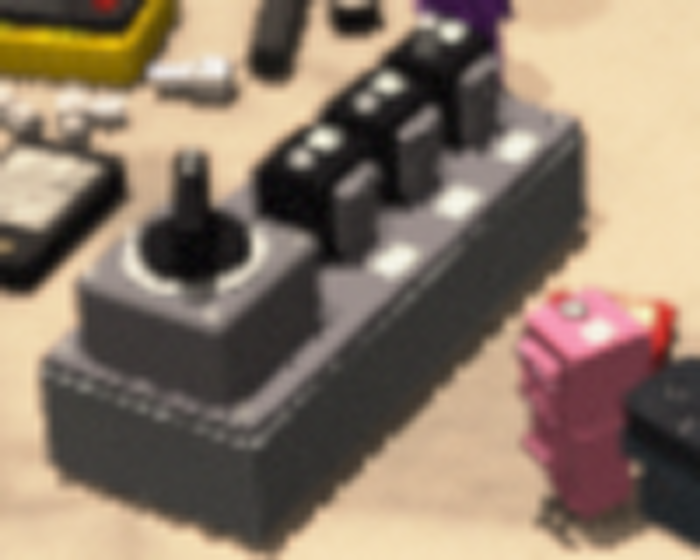

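```bash
python3 - <<'E'
from h import *
t=load('top');s=load('side')
a=cv2.resize(t['image'][170:205,225:300],None,fx=8,fy=8,interpolation=cv2.INTER_LANCZOS4)
b=cv2.resize(s['image'][205:255,265:325],None,fx=6,fy=6,interpolation=cv2.INTER_LANCZOS4)
c=np.zeros((580,800,3),np.uint8); c[:280,:600]=a; c[280:580,:360]=b
cv2.imwrite('pics/conf.png',c)
# block model fit: pixels in the top view (from the 6x crop) of known block-frame points
from scipy.optimize import least_squares
T=lambda x,y:(180+x/6-.4,150+y/6-.4)
pts=[((-48,-120,56),T(675,380)),((48,-120,56),T(703,140)),((-48,120,56),T(72,313)),((48,120,56),T(107,74)),
 ((0,-88,96),None)]
S=lambda x,y:(235+x/7-.4,215+y/7-.4)
sp=[((-48,120,56),S(262,443)),((48,120,56),S(45,362)),((-48,-120,56),S(580,130)),((-48,120,0),S(262,545))]
def W(p,q):
    c_,s_=np.cos(p[2]),np.sin(p[2]); return np.array([p[0]+c_*q[0]-s_*q[1],p[1]+s_*q[0]+c_*q[1],q[2]])
def res(p,w=(1,1)): return np.concatenate([w[0]*(proj(t,W(p,q))-uv) for q,uv in pts if uv]+[w[1]*(proj(s,W(p,q))-uv) for q,uv in sp])
for w in((1,1),(1,0),(0,1)):
    r=least_squares(res,[550,220,-.07],args=(w,),x_scale=[10,10,.1]);print(r.x[:2].round(1),np.degrees(r.x[2]).round(2),r.fun.round(1))
    if w==(1,1): P=r.x
for n,q in dict(gripaxis=(0,82,126),b1=(0,-88,96),b2=(0,-42,96),b3=(0,4,96),up1=(0,-88,110)).items():
    w=W(P,q);print(n,w.round(1),(6*(proj(t,w)-[180,150])).round(),(7*(proj(s,w)-[235,215])).round())
# handle ends
e1=ray(t,*T(78,205),126);e2=ray(t,*T(200,150),126);print(e1,e2,np.degrees(np.arctan2(*(e2-e1)[[1,0]])),np.linalg.norm(e1-e2),(e1+e2)/2)
E
```

```text
[564.1 220.3] -6.09 [-0.5 -0.3 -0.7  0.1 -0.4 -0.1 -0.5  0.2 -0.8 -1.8  0.3 -0.9  1.  -1.7
  0.6  0.8]
[564. 219.] -6.2 [-0.  -0.2 -0.1  0.2  0.1 -0.2  0.   0.2 -0.  -0.   0.  -0.   0.  -0.
  0.   0. ]
[563.5 223.8] -5.58 [-0.  -0.  -0.  -0.  -0.   0.  -0.   0.  -0.9 -0.9 -0.   0.1  0.4 -1.2
  0.6  1.7]
gripaxis [572.8 301.8 126. ] [129. 175.] [193. 183.]
b1 [554.8 132.7  96. ] [596. 235.] [441.  40.]
b2 [559.6 178.5  96. ] [476. 222.] [380.  93.]
b3 [564.5 224.2  96. ] [356. 209.] [315. 149.]
up1 [554.8 132.7 110. ] [593. 231.] [440.  11.]
[562.43573306 321.06386058 126.        ] [583.02407474 277.14009379 126.        ] -64.88615329309424 48.509556816060815 [572.7299039  299.10197718 126.        ]
```

View pics/conf.png

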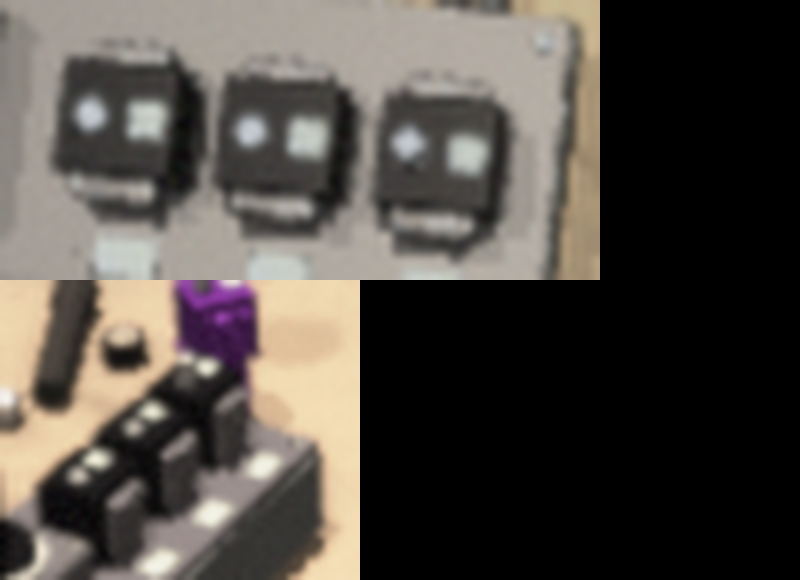

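The pins in the top view are at (236,184), (256,186) and (276,187). Only the right-hand one stands up: its dark side is visible in both crops, and its top is displaced in the side view. So the blown carrier is in the bay at y=-88. The purple part at (321,176) and the pink one at (221,245) lie loose and are not meant. The handle's axis is at about (572.5, 300.5) and its bar points at -65°.

First I back away to the right and up, then begin turning.

{"name": "step_arm", "arguments": {"steps": [[0,0,0,-16,-45,-12,1],[0,0,0,-16,-45,-12,1],[0,0,0,-16,-45,-12,1],[0,0,0,-16,-45,-12,1],[0,0,0,-16,-45,-12,1],[0,0,9,0,0,0,1],[0,0,9,0,0,0,1],[0,0,9,0,0,0,1]], "force": 30}}

```text
time_s: 1.1
ee_pos: [194.9, 301.0, 235.5]
ee_rot: [-180.0, -0.0, 132.6]
force: [0.2, -0.6, -0.3]
gripper_width: 91.2
gripper_force: 0.0
```

```bash
cat >> h.py <<'E'
def plan(p,yaw):
    s=state(); R=Ro.from_euler('xyz',s['ee_rot'],degrees=True)
    y=s['ee_rot'][2]; print('t',round(s['time_s'],2),'pos',s['ee_pos'].round(1),'rot',s['ee_rot'].round(1),'J',s['qpos'].round(0),'F',s['force'].round(1),'w',round(s['gripper_width'],1),round(s['gripper_force'],1))
    print('shift first (tool axes):',R.inv().apply(np.array(p)-s['ee_pos']).round(1),'then rz',round((y-yaw+180)%360-180,1))
E
python3 -c "
from h import *
plan([572.5,300.5,180],115)"
```

```text
t 1.1 pos [194.9 301.  235.5] rot [-180.    -0.   132.6] J [ 55.  -4. 107.   0.  77.  13.] F [ 0.2 -0.6 -0.3] w 91.2 0.0
shift first (tool axes): [-256.1  277.4   55.4] then rz 17.6
```

{"name": "step_arm", "arguments": {"steps": [[0,0,0,-36.6,39.6,8,1],[0,0,0,-36.6,39.6,8,1],[0,0,0,-36.6,39.6,8,1],[0,0,0,-36.6,39.6,8,1],[0,0,0,-36.6,39.6,8,1],[0,0,0,-36.6,39.6,8,1],[0,0,0,-36.6,39.6,8,1],[0,0,8.8,0,0,0,1]]}}

```text
time_s: 2.1
ee_pos: [575.2, 301.8, 176.5]
ee_rot: [-179.8, 0.0, 123.8]
force: [-1.2, -0.3, 0.6]
gripper_width: 91.3
gripper_force: 0.0
```

{"name": "step_arm", "arguments": {"steps": [[0,0,8.8,0,0,0,1],[0,0,0,0,0,12,1],[0,0,0,0,0,12,1],[0,0,0,0,0,12,1],[0,0,0,0,0,0,1],[0,0,0,0,0,0,1],[0,0,0,0,0,0,1],[0,0,0,0,0,0,1]]}}

```text
time_s: 3.1
ee_pos: [572.8, 302.9, 144.2]
ee_rot: [179.9, -0.0, 115.4]
force: [-0.1, -0.2, 0.0]
gripper_width: 91.1
gripper_force: 0.0
```

```bash
python3 - <<'E'
from h import *
plan([572.5,300.5,105],115)
t=shot('top');s=shot('side')
c=np.zeros((600,800,3),np.uint8)
c[:300,:600]=cv2.resize(t['image'][130:230,150:350],None,fx=3,fy=3,interpolation=3)
c[300:,:500]=cv2.resize(s['image'][205:305,210:377],(500,300),interpolation=3)
cv2.imwrite('pics/v1.png',c)
E
```

```text
t 3.1 pos [572.8 302.9 144.2] rot [179.9  -0.  115.4] J [27. 26. 82.  0. 72.  1.] F [-0.1 -0.2  0. ] w 91.1 0.0
shift first (tool axes): [-2.1 -1.4 39.1] then rz 0.4
```

View pics/v1.png

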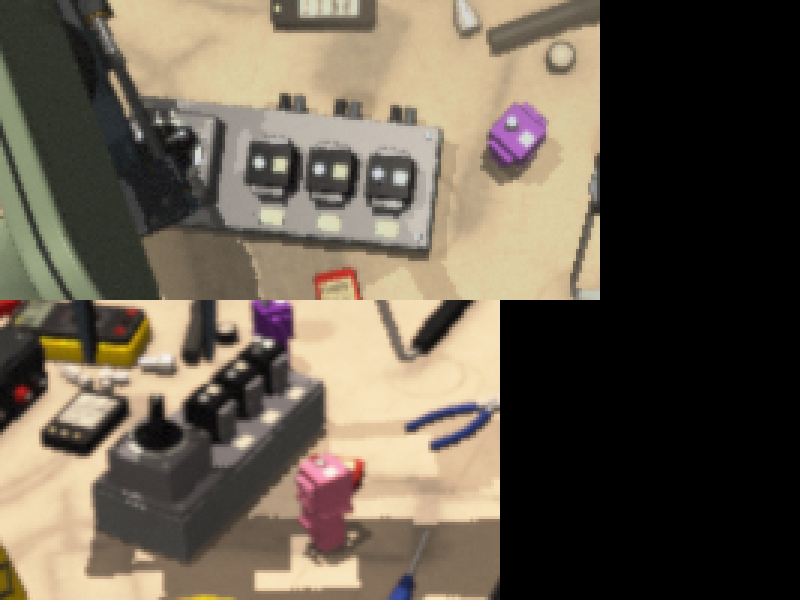

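{"name": "step_arm", "arguments": {"steps": [[0,0,0,-1,-1,10,1],[0,0,0,0,0,10,1],[0,0,0,0,0,10,1],[0,0,0,0,0,9,1],[0,0,0,0,0,0,0.6],[0,0,0,0,0,0,0.3],[0,0,0,0,0,0,0],[0,0,0,0,0,0,0]], "force": 25}}

```text
time_s: 4.2
ee_pos: [572.3, 301.6, 105.1]
ee_rot: [180.0, -0.0, 115.4]
force: [0.9, 1.3, -0.3]
gripper_width: 54.2
gripper_force: 0.0
```

{"name": "step_arm", "arguments": {"steps": [[0,0,0,0,0,0,0],[0,0,0,0,0,0,0],[0,0,0,0,0,0,0],[0,0,0,0,0,0,0],[0,0,0,0,0,0,0],[0,0,0,0,0,0,0],[0,0,0,0,0,0,0],[0,0,0,0,0,0,0]]}}

```text
time_s: 5.2
ee_pos: [572.1, 301.5, 104.6]
ee_rot: [180.0, -0.0, 115.4]
force: [-0.1, -0.0, -0.6]
gripper_width: 0.3
gripper_force: 0.0
```

```bash
python3 - <<'E'
from h import *
print(state())
t=shot('top');s=shot('side')
c=np.zeros((600,800,3),np.uint8)
c[:250,:500]=cv2.resize(t['image'][140:215,150:300],(500,250),interpolation=3)
c[250:,:600]=cv2.resize(s['image'][190:290,210:381],(600,350),interpolation=3)
cv2.imwrite('pics/v2.png',c)
print(proj(s,state()['ee_pos']),proj(t,state()['ee_pos']))
E
```

```text
{'time_s': 5.2, 'qpos': array([2.67679695e+01, 2.74587055e+01, 8.56465799e+01, 4.28612758e-03,
       6.68941533e+01, 1.40823636e+00]), 'qvel': array([-0.04371524, -0.13008311, -0.00996682,  0.00555431,  0.0477244 ,
        0.02273523]), 'effort': array([ 8.01402330e-04, -4.87432051e+01, -2.23122722e+01,  7.21881003e-02,
        3.45599453e-02, -1.44713886e-05]), 'ee_pos': array([572.07287538, 301.48260156, 104.64927383]), 'ee_rot': array([ 1.79999536e+02, -3.95492060e-03,  1.15358051e+02]), 'force': array([-0.14960028, -0.04315996, -0.61939324]), 'torque': array([-0.0170655 ,  0.00261186,  0.00771848]), 'gripper_force': 0.0, 'gripper_width': 0.2818262573542757}
[263.44750076 247.89080502] [204.38297886 180.86146638]
```

View pics/v2.png

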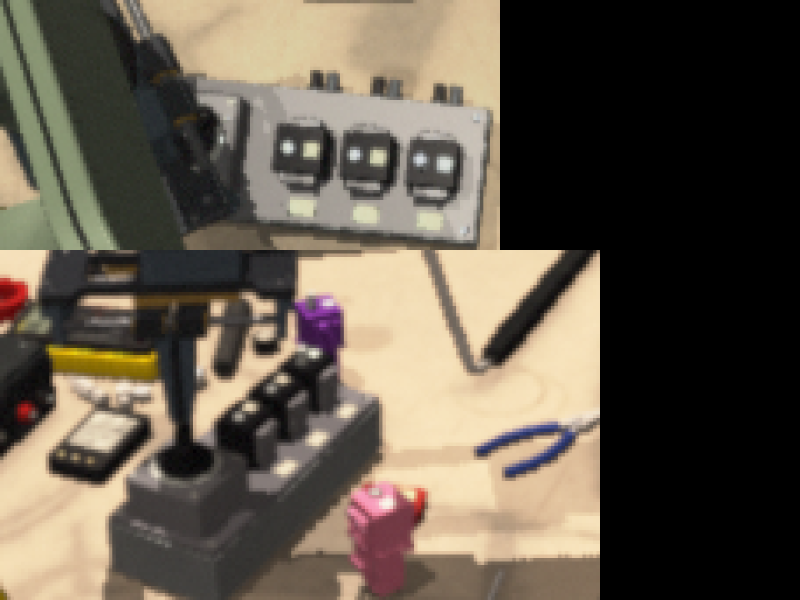

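```bash
python3 - <<'E'
from h import *
s=load('side');a=cv2.imread('pics/side0.png').astype(int);b=s['image'].astype(int)
for v in range(228,262): print(v,a[v,254:274].sum(1)//3, b[v,254:274].sum(1)//3)
for z in(104,110,116,122,128,134):
  print(z,proj(s,[572,301.5,z]).round(1),proj(s,[572+.42*27,301.5-.9*27,z]).round(1),proj(s,[572-.42*27,301.5+.9*27,z]).round(1))
E
```

```text
228 [179 190 187 131  89  87  79  78  77  85  89  92  91  75  85 153 191 201
 200 202] [183 179 115  54  44  31  21  23  37  40  44  50  80  77  89 158 196 208
 207 207]
229 [199 198 191 160 145 144 136 129 103  88  86  89  85  86 122 173 194 200
 204 207] [205 197 132  60  42  28  23  21  36  42  43  50  74  90 129 180 200 207
 210 212]
230 [199 198 196 195 193 193 189 186 161 145 144 141 137 145 175 190 196 201
 203 206] [203 200 142  73  44  30  21  20  35  42  43  65 120 149 181 195 203 207
 208 213]
231 [193 198 199 201 202 201 201 201 197 195 191 193 191 192 195 199 200 202
 203 206] [199 198 156  88  48  30  23  23  37  39  46  85 171 196 202 205 206 208
 210 213]
232 [189 198 201 205 205 204 204 202 202 202 203 203 202 201 201 203 205 205
 205 208] [194 202 169  99  51  33  26  20  32  39  52 101 183 206 208 210 212 212
 213 214]
233 [195 200 203 205 205 206 205 204 204 205 207 203 203 205 204 207 207 208
 208 208] [201 204 190 122  55  34  26  18  31  41  59 128 192 210 211 213 214 213
 213 213]
234 [200 203 205 205 205 204 204 206 205 206 207 207 207 209 209 210 209 209
 20
[... 4150 characters left out ...]
19 128 136 137 141 145 167 175 154 136 120  92  66  51
  46  44] [74 72 70 74 75 75 74 75 75 77 87 93 80 72 68 62 54 48 50 50]
260 [ 60  61  64  69  82  97 110 119 129 138 162 171 143 114  88  63  50  47
  47  44] [61 61 63 65 66 69 73 74 74 78 89 96 81 67 60 51 48 48 49 49]
261 [ 58  59  57  59  62  65  69  83  97 110 122 129 115  88  61  48  47  47
  45  46] [62 61 59 63 62 63 66 65 70 72 76 78 70 60 51 49 48 48 49 48]
104 [263.5 248.1] [264.3 242.4] [262.7 254.1]
110 [263.3 246.2] [264.1 240.5] [262.5 252.1]
116 [263.2 244.3] [263.9 238.6] [262.3 250.2]
122 [263.  242.4] [263.8 236.7] [262.2 248.3]
128 [262.8 240.5] [263.6 234.8] [262.  246.3]
134 [262.6 238.5] [263.4 232.9] [261.8 244.4]
```

```bash
python3 - <<'E'
from h import *
s=load('side')
def tips(p,yaw):
    for z in (0,20):
     for k in(-1,1):
      a=np.radians(yaw-90);y=np.array([np.cos(a),np.sin(a),0]);x=np.array([-y[1],y[0],0])
      print(z,k,[proj(s,np.array(p)+[0,0,z]+k*w*y+h*x).round(0).tolist() for w in(46,59) for h in(-16,16)])
tips([196.9,539.7,174.9],160);print();tips([572.8,302.9,144.2],115.4)
a=cv2.imread('pics/side0.png');v=cv2.imread('pics/v1.png')[300:,:500]
c=np.zeros((600,800,3),np.uint8);c[:480,:420]=cv2.resize(a[250:330,320:390+0],(420,480),interpolation=3)
c[:300,420:800]=cv2.resize(v[:150,:250],(380,228),interpolation=3)[:300].shape and cv2.copyMakeBorder(cv2.resize(v[:150,:250],(380,228),interpolation=3),0,72,0,0,0)
cv2.imwrite('pics/v3.png',c)
E
```

```text
0 -1 [[379.0, 310.0], [392.0, 317.0], [383.0, 307.0], [396.0, 314.0]]
0 1 [[348.0, 334.0], [361.0, 342.0], [344.0, 338.0], [357.0, 346.0]]
20 -1 [[379.0, 302.0], [392.0, 310.0], [383.0, 299.0], [396.0, 306.0]]
20 1 [[348.0, 326.0], [362.0, 334.0], [344.0, 330.0], [357.0, 338.0]]

0 -1 [[280.0, 232.0], [279.0, 238.0], [285.0, 231.0], [285.0, 238.0]]
0 1 [[245.0, 233.0], [243.0, 239.0], [240.0, 233.0], [238.0, 240.0]]
20 -1 [[280.0, 225.0], [279.0, 232.0], [285.0, 225.0], [284.0, 232.0]]
20 1 [[244.0, 226.0], [243.0, 233.0], [239.0, 226.0], [237.0, 233.0]]
```

View pics/v3.png

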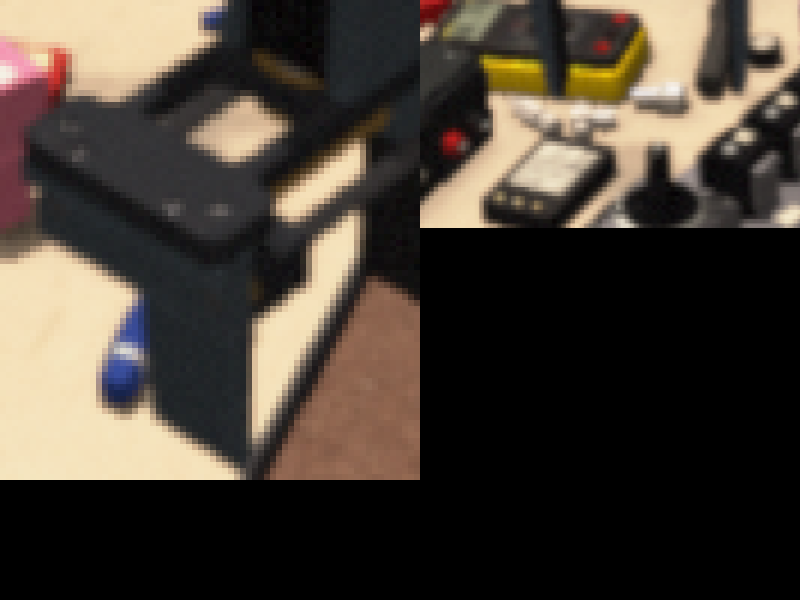

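The fingertips show about 25 mm higher in the side picture than the reported TCP. I'll check this with a gentle touch on top of the bar (z=126).

{"name": "step_arm", "arguments": {"steps": [[0,0,0,0,0,0.4,0],[0,0,0,0,0,0.4,0],[0,0,0,0,0,0.4,0],[0,0,0,0,0,0.4,0],[0,0,0,0,0,0.4,0],[0,0,0,0,0,0.4,0],[0,0,0,0,0,0.4,0],[0,0,0,0,0,0.4,0]]}}

```text
time_s: 6.3
ee_pos: [572.1, 301.5, 101.5]
ee_rot: [180.0, -0.0, 115.4]
force: [0.2, 0.8, 0.3]
gripper_width: -0.0
gripper_force: 0.0
```

{"name": "step_arm", "arguments": {"steps": [[0,0,0,0,0,0.5,0],[0,0,0,0,0,0.5,0],[0,0,0,0,0,0.5,0],[0,0,0,0,0,0.5,0],[0,0,0,0,0,0.5,0],[0,0,0,0,0,0.5,0],[0,0,0,0,0,0.5,0],[0,0,0,0,0,0.5,0]]}}

```text
time_s: 7.3
ee_pos: [572.1, 301.5, 97.4]
ee_rot: [180.0, -0.0, 115.4]
force: [-0.1, 0.0, -0.1]
gripper_width: 0.5
gripper_force: 0.0
```

{"name": "step_arm", "arguments": {"steps": [[0,0,0,0,0,0.5,0],[0,0,0,0,0,0.5,0],[0,0,0,0,0,0.5,0],[0,0,0,0,0,0.5,0],[0,0,0,0,0,0.5,0],[0,0,0,0,0,0.5,0],[0,0,0,0,0,0.5,0],[0,0,0,0,0,0.5,0]]}}

```text
time_s: 8.3
ee_pos: [572.1, 301.5, 93.4]
ee_rot: [180.0, -0.0, 115.4]
force: [-0.1, 0.2, -0.0]
gripper_width: 0.5
gripper_force: 0.0
```

```bash
python3 - <<'E'
from h import *
s=shot('side');a=cv2.imread('pics/side0.png').astype(int);b=s['image'].astype(int)
print(state()['force'],state()['ee_pos'],state()['effort'])
for v in range(232,250): print(v,a[v,256:268].sum(1)//3, b[v,256:268].sum(1)//3)
E
```

```text
[ 0.03987162 -0.47847846  0.42445082] [572.06099888 301.46829493  93.36916748] [ 1.42107114e-03 -4.91129208e+01 -2.21514577e+01  7.19699822e-02
  2.75646849e-02  1.36848225e-04]
232 [201 205 205 204 204 202 202 202 203 203 202 201] [148  81  45  33  23  20  33  39  40  59 144 195]
233 [203 205 205 206 205 204 204 205 207 203 203 205] [160  90  49  33  24  22  31  39  42  62 149 198]
234 [205 205 205 204 204 206 205 206 207 207 207 209] [172 103  51  34  25  22  31  41  42  69 166 207]
235 [202 201 201 201 193 193 195 194 201 206 209 211] [188 118  54  39  26  20  31  42  42  81 186 213]
236 [191 190 192 187 157 157 164 151 170 197 207 208] [189 125  58  39  27  19  28  39  46  93 187 214]
237 [179 180 182 155 104 123 127  92 116 183 204 205] [181 127  67  42  29  22  26  37  47  92 186 211]
238 [173 175 173 133  83 118 108  67  96 177 201 205] [178 136  79  44  31  21  26  38  51 103 185 210]
239 [175 176 172 130  78 101  89  52  79 173 200 206] [178 146  88  47  31  22  26  36  57 127 191 210]
240 [176 176 171 129  70  46  40  32  69 166 196 201] [181 163 105  54  31  22  20  37  62
[... 177 characters left out ...]
176 149  97  42  16  19  33  62 155 185 187]
243 [170 166 158 106  54  32  31  27  52 136 162 155] [177 173 161 109  49  18  18  18  53 141 166 160]
244 [163 152 143  96  48  33  30  27  37  98 120 127] [168 160 147  97  41  14  10  15  37 101 122 131]
245 [144 131 117  81  43  33  30  24  21  34  54  79] [147 134 121  78  29  13  11  13   6  34  50  75]
246 [109  85  61  41  34  32  32  28  14  12  26  37] [113  85  56  33  16  13  13  13   8  13  11  25]
247 [63 43 34 26 29 31 28 25 12 15 19 26] [55 30 18 17 18 16 17 18 10 10 14 12]
248 [41 32 31 20 17 15 14 12 11  6 21 30] [28 17 10  9 11 13 13 12 11 10 11 11]
249 [34 33 29 24 16 17  8 11 11 13 21 28] [29 16  9 10 15 16 15 14 12  7  6 13]
```

{"name": "step_arm", "arguments": {"steps": [[0,0,0,0,0,0.6,0],[0,0,0,0,0,0.6,0],[0,0,0,0,0,0.6,0],[0,0,0,0,0,0.6,0],[0,0,0,0,0,0.6,0],[0,0,0,0,0,0.6,0],[0,0,0,0,0,0.6,0],[0,0,0,0,0,0.6,0]]}}

```text
time_s: 9.35
ee_pos: [572.1, 301.5, 88.7]
ee_rot: [180.0, -0.0, 115.4]
force: [-0.3, -0.8, 0.6]
gripper_width: 0.5
gripper_force: 0.0
```

{"name": "step_arm", "arguments": {"steps": [[0,0,0,0,0,0.5,0],[0,0,0,0,0,0.5,0],[0,0,0,0,0,0.5,0],[0,0,0,0,0,0.5,0],[0,0,0,0,0,0.4,0],[0,0,0,0,0,0,0],[0,0,0,0,0,0,0],[0,0,0,0,0,0,0]]}}

```text
time_s: 10.35
ee_pos: [572.2, 301.5, 88.0]
ee_rot: [179.9, -0.0, 115.4]
force: [-2.8, -1.8, 7.9]
gripper_width: 0.6
gripper_force: 4.2
```

Contact at a reported 88 mm means the real tips sit 38 mm above the reported TCP. I'll apply this from here on: tips at 104 correspond to a reported 66.

{"name": "step_arm", "arguments": {"steps": [[0,0,0,0,0,-10,0.5],[0,0,0,0,0,0,0.5],[0,0,0,0,0,0,0.5],[0,0,0,0,0,0,0.5],[0,0,0,0,0,0,0.5],[0,0,0,0,0,0,0.5],[0,0,0,0,0,0,0.5],[0,0,0,0,0,8,0.5]]}}

```text
time_s: 11.35
ee_pos: [572.6, 301.8, 88.6]
ee_rot: [179.9, -0.0, 115.4]
force: [0.4, -0.1, -0.4]
gripper_width: 45.4
gripper_force: 0.0
```

{"name": "step_arm", "arguments": {"steps": [[0,0,0,0,0,6,0.5],[0,0,0,0,0,6,0.5],[0,0,0,0,0,6,0.5],[0,0,0,0,0,5.5,0.5],[0,0,0,0,0,0,0],[0,0,0,0,0,0,0],[0,0,0,0,0,0,0],[0,0,0,0,0,0,0]]}}

```text
time_s: 12.35
ee_pos: [573.7, 302.2, 65.1]
ee_rot: [179.8, -0.0, 115.4]
force: [3.8, 1.8, -2.5]
gripper_width: 12.8
gripper_force: 25.0
```

{"name": "step_arm", "arguments": {"steps": [[0,0,-8,0,0,0,0],[0,0,-8,0,0,0,0],[0,0,-8,0,0,0,0],[0,0,-8,0,0,0,0],[0,0,-8,0,0,0,0],[0,0,-8,0,0,0,0],[0,0,-8,0,0,0,0],[0,0,-3,0,0,0,0]]}}

```text
time_s: 13.35
ee_pos: [574.1, 302.8, 65.1]
ee_rot: [179.8, 0.2, 174.4]
force: [5.6, 3.1, -2.6]
gripper_width: 12.6
gripper_force: 25.1
```

```bash
python3 -c "
from h import *
s=state();print(s['torque'],s['force'],s['ee_rot'],s['ee_pos'],s['qpos'])"
```

```text
[ 0.5090935  -0.77879647 -0.72510116] [ 5.62510328  3.06174976 -2.63358357] [179.81149479   0.21782926 174.4291552 ] [574.09393646 302.81728267  65.0835401 ] [ 2.67704613e+01  2.93589305e+01  8.84855152e+01  4.84574586e-02
  6.18706813e+01 -5.76817919e+01]
```

{"name": "step_arm", "arguments": {"steps": [[0,0,-1,0,0,0,0],[0,0,-1,0,0,0,0],[0,0,0,0,0,0,0],[0,0,0,0,0,0,0],[0,0,0,0,0,0,0],[0,0,0,0,0,0,0],[0,0,0,0,0,0,0],[0,0,0,0,0,0,0]]}}

```text
time_s: 14.35
ee_pos: [574.0, 302.9, 65.1]
ee_rot: [179.8, 0.2, 176.2]
force: [4.6, 4.1, -2.8]
gripper_width: 13.6
gripper_force: 25.6
```

```bash
python3 -c "
from h import *
s=state();print(s['torque'],s['force'],s['ee_rot'],s['qpos'])"
```

```text
[ 0.55072821 -0.73779167 -0.93208053] [ 4.56054181  4.12088672 -2.8441422 ] [179.78213269   0.19181452 176.15821616] [ 26.75442885  29.35554076  88.489301     0.10193793  61.87919594
 -59.45198212]
```

{"name": "step_arm", "arguments": {"steps": [[0,0,0,0,0,0,0.5],[0,0,0,0,0,0,0.5],[0,0,0,0,0,0,0.5],[0,0,0,0,0,0,0.5],[0,0,0,0,0,-10,0.5],[0,0,0,0,0,-15,0.7],[0,0,0,0,0,-15,0.9],[0,0,0,0,0,-15,0.9]]}}

```text
time_s: 15.35
ee_pos: [572.4, 301.6, 121.5]
ee_rot: [180.0, 0.1, 176.4]
force: [0.5, 0.3, 0.1]
gripper_width: 72.8
gripper_force: 0.0
```

```bash
python3 -c "
from h import *
plan([555.5,133.5,120],83.9)"
```

```text
t 15.35 pos [572.4 301.6 121.5] rot [1.800e+02 1.000e-01 1.764e+02] J [ 27.  27.  84.   0.  69. -60.] F [0.5 0.3 0.1] w 72.8 0.0
shift first (tool axes): [   6.2 -168.9    1.3] then rz 92.5
```

{"name": "step_arm", "arguments": {"steps": [[0,0,0,1.5,-42,0,0.9],[0,0,0,1.5,-42,0,0.9],[0,0,0,1.5,-42,0,0.9],[0,0,0,1.5,-42,0,0.9],[0,0,10,0,0,0,0.9],[0,0,10,0,0,0,0.9],[0,0,10,0,0,0,0.9],[0,0,10,0,0,0,0.9]]}}

```text
time_s: 16.35
ee_pos: [555.7, 134.2, 120.7]
ee_rot: [179.9, 0.0, 136.0]
force: [-0.2, -0.1, -0.5]
gripper_width: 82.2
gripper_force: 0.0
```

{"name": "step_arm", "arguments": {"steps": [[0,0,10,0,0,0,0.9],[0,0,10,0,0,0,0.9],[0,0,10,0,0,0,0.9],[0,0,10,0,0,0,0.9],[0,0,10,0,0,0,0.9],[0,0,2.5,0,0,0,0.9],[0,0,0,0,0,0,0.9],[0,0,0,0,0,0,0.9]]}}

```text
time_s: 17.35
ee_pos: [555.6, 134.2, 120.2]
ee_rot: [180.0, -0.0, 83.9]
force: [-0.7, -1.0, -0.3]
gripper_width: 81.9
gripper_force: 0.0
```

```bash
python3 - <<'E'
from h import *
plan([555.5,133.5,23],83.9)
t=shot('top');s=shot('side')
c=np.zeros((600,800,3),np.uint8)
c[:250,:500]=cv2.resize(t['image'][140:215,180:330],(500,250),interpolation=3)
c[250:,:600]=cv2.resize(s['image'][190:290,230:401],(600,350),interpolation=3)
cv2.imwrite('pics/v4.png',c)
p=state()['ee_pos']
for z in(158,96,62):
  print(z,[((proj(s,[p[0]+k*np.cos(-.106),p[1]+k*np.sin(-.106),z])-[230,190])*3.5+[0,250]).round(0).tolist() for k in(-41,0,41)])
E
```

```text
t 17.35 pos [555.6 134.2 120.2] rot [180.   -0.   83.9] J [12. 20. 95.  0. 65. 19.] F [-0.7 -1.  -0.3] w 81.9 0.0
shift first (tool axes): [-0.7 -0.  97.2] then rz -0.0
158 [[277.0, 304.0], [233.0, 292.0], [190.0, 280.0]]
96 [[279.0, 371.0], [236.0, 358.0], [194.0, 346.0]]
62 [[281.0, 406.0], [238.0, 393.0], [197.0, 381.0]]
```

View pics/v4.png

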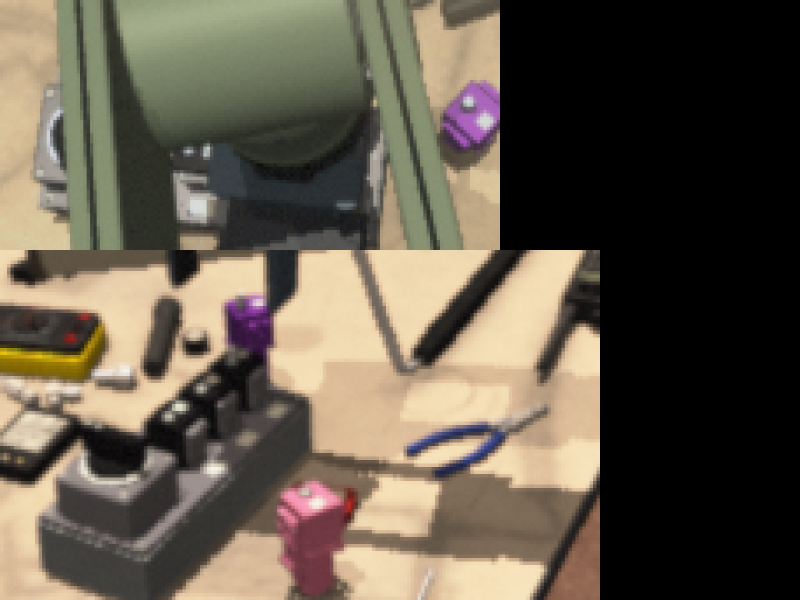

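{"name": "step_arm", "arguments": {"steps": [[0,0,0,0,0,14,0.9],[0,0,0,0,0,14,0.9],[0,0,0,0,0,14,0.9],[0,0,0,0,0,14,0.9],[0,0,0,0,0,14,0.9],[0,0,0,0,0,12,0.9],[0,0,0,0,0,9,0.9],[0,0,0,0,0,4,0.9]]}}

```text
time_s: 18.45
ee_pos: [555.3, 134.2, 24.2]
ee_rot: [-180.0, 0.0, 83.9]
force: [0.2, 0.4, 0.1]
gripper_width: 82.4
gripper_force: 0.0
```

{"name": "step_arm", "arguments": {"steps": [[0,0,0,0,0,0,0.6],[0,0,0,0,0,0,0.5],[0,0,0,0,0,0,0],[0,0,0,0,0,0,0],[0,0,0,0,0,0,0],[0,0,0,0,0,0,0],[0,0,0,0,0,0,0],[0,0,0,0,0,0,0]], "force": 30}}

```text
time_s: 19.45
ee_pos: [555.7, 134.2, 25.2]
ee_rot: [180.0, -0.0, 83.9]
force: [-1.0, -1.2, 6.0]
gripper_width: 35.7
gripper_force: 30.0
```

{"name": "step_arm", "arguments": {"steps": [[0,0,0,0,0,-1,0],[0,0,0,0,0,-2,0],[0,0,0,0,0,-3,0],[0,0,0,0,0,-4,0],[0,0,0,0,0,-5,0],[0,0,0,0,0,-5,0],[0,0,0,0,0,-5,0],[0,0,0,0,0,-5,0]]}}

```text
time_s: 20.45
ee_pos: [555.5, 134.2, 55.2]
ee_rot: [180.0, -0.0, 83.9]
force: [0.3, -0.2, -1.4]
gripper_width: 35.3
gripper_force: 30.0
```

{"name": "step_arm", "arguments": {"steps": [[0,0,0,0,0,-9,0],[0,0,0,0,0,-9,0],[0,0,0,0,0,-9,0],[0,0,0,0,0,-9,0],[0,0,0,0,0,-9,0],[0,0,0,0,0,-9,0],[0,0,0,0,0,-9,0],[0,0,0,0,0,-6,0]]}}

```text
time_s: 21.45
ee_pos: [555.6, 134.2, 124.4]
ee_rot: [180.0, -0.0, 83.9]
force: [0.7, -0.2, -1.7]
gripper_width: 35.2
gripper_force: 30.0
```

{"name": "step_arm", "arguments": {"steps": [[0,0,0,0,0,0,0],[0,0,0,0,0,0,0],[0,0,0,0,0,0,0],[0,0,0,0,0,0,0],[0,0,0,0,0,0,0],[0,0,0,0,0,0,0],[0,0,0,0,0,0,0],[0,0,0,0,0,0,0]]}}

```text
time_s: 22.45
ee_pos: [555.4, 134.2, 123.8]
ee_rot: [180.0, -0.0, 83.9]
force: [-0.8, -0.4, -2.1]
gripper_width: 35.4
gripper_force: 30.0
```

```bash
python3 - <<'E'
from h import *
s=shot('side')
cv2.imwrite('pics/v5.png',cv2.resize(s['image'][170:290,230:390],None,fx=5,fy=5,interpolation=3))
E
```

```text
(no output)
```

View pics/v5.png

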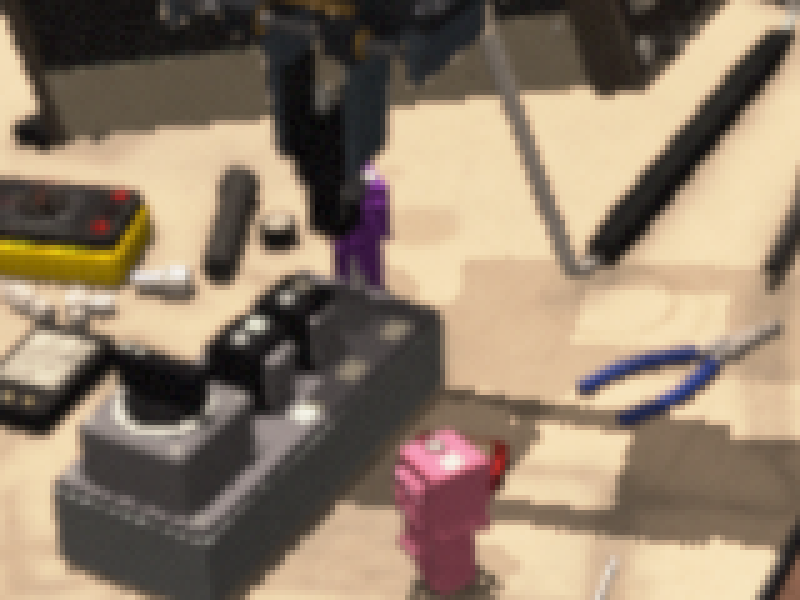

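The picture shows the right-hand carrier out of its bay and hanging upright in the fingers, stem end at (335,230). The other two are seated, the handle lies across the row (OFF), and nothing lying around has moved. I'm handing in.

```bash
python3 -c "
from workcell import *
print(job_done())"
```

```text
the job is handed in; nothing more can be done
None
```

The job is handed in: the isolator is turned to its OFF stop, and the blown carrier (bay y = -88) hangs upright by its pinched catches about 10 cm above its bay, with the other two still seated; the fingertips sat 38 mm above the reported TCP, so I set heights from a light touch on the handle bar.

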